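# Load the spindle and hold the run key in its slot

### The arm

A 6-joint arm with a two-finger parallel gripper is mounted at the origin on the work surface; the furniture and walls round the work are solid. World frame = base frame: x ahead of the robot, y to its left, z up, the work surface at z = 0. Lengths are in mm, angles in rad, forces in N, time in s.
With the tool pointing down it reaches from about 350 to 775 mm from the base axis. Payload 7.3 kg.
Tool frame: the origin (TCP) lies on the centre line of the jaws, within the pads' length; the fingertips stand 17 mm ahead of it and the grasp point (between the pads) lies 2 mm behind it; z points along the fingers, y is the line along which they close (so a half turn about z gives the same grasp; the last joint's range is limited). The gripper opens to 92 mm and grips with 3 to 60 N. Pads are 19 mm wide; open, the fingers measure 130 mm over their backs; the gripper's body (75 mm by 190 mm) begins 47 mm behind the grasp point.
Start: joints at [-1.431, 0.342, 1.524, -0, 1.275, -0.146], TCP at [148.033, -503.716, 243.741] pointing down, gripper open.
Joint ranges: [-2.53, 2.53], [-0.77, 2.02], [0.04, 2.7], [-1, 4.14], [0.28, 2.66], [-3.11, 3.11]. Speed limits (rad/s): [2.57, 2.57, 3.14, 3.14, 3.14, 3.14].

### API

Orientations are given as [roll, pitch, yaw] about the fixed x, y, z axes, in that order (R = Rz(yaw) Ry(pitch) Rx(roll)).
In Python, from plant import bot gives the robot as it stands. The module is installed in compiled form; this text tells all that it offers.
- The arm moves only by the shell command python3 -m pendant 'ROWS'. ROWS is JSON, a list of rows, each a list of 3 entries, a list of its own where there are three numbers: the shift along the world's x, y, z as a fraction of full scale, then the turn, a rotation vector about the world's x, y, z as a fraction of full scale, then the opening, from -1 (shut) to 1 (fully open), so that 0 is half open. In form: [[[tx, ty, tz], [rx, ry, rz], claw], ...]. A call has exactly 10 rows; each row shifts and turns the commanded pose from where the row before left it; what a row does not reach is not made up. Full scale, the value 1, is 30 mm for a shift and 0.12 rad for a turn. A row lasts 1/12 s, in which the tool goes at most 41.7 mm and 7.16 degrees, less where a joint would pass 70% of its speed; a pose out of reach is approached as far as the arm can. A call with a number of a shift or a turn outside -1 to 1 is refused whole. A call with a gripper value outside its range is refused whole. The fingers move at their own pace and stop on an object; the grip force is fixed at half the most. Time passes only in rows, so rows that do not move let the fingers close, or fill a call up. It gives the time, the measured TCP pose, the force, the opening and the grip force at its end, in the units of the state.
- bot.get_obs(): the state, without advancing time (a new reading comes with each control period).
- bot.capture(name): name is "side" or "top" or "wrist"; returns the picture (384x512x3 uint8, blue, green, red); there is no depth.
- bot.camera_params(name): a dict with "fovy" (degrees; the focal length in pixels is half the picture's height over the tangent of half this angle, whatever the lens; pixels are square), "cx", "cy" (the principal point, pixels), "camera_from_world" (4x4, takes a point from world to camera coordinates). Camera axes: x right, y down, z forward; pixel columns grow to the right and rows downward; lengths in mm; the calibration is good to about 2 mm. A picture is of the moment at which its call begins: read the wrist's pose just before it. camera_params takes no time and is no camera call; for the wrist camera it gives the pose at the moment of the call.
- bot.close_job(): hands the job in; it is judged then, once.
The state is a dict: "time": time; "joint_positions": joint angles; "dq": joint speeds; "tau": joint torques, N m; "tool_pos": TCP position; "tcp_rot": TCP orientation; "contact_force": force on the tool from outside, world axes, zero at the start; "moment": the same for the moment, N m; "grip_width": finger opening in mm; "finger_force": force on a finger pad.
Only numpy, scipy, OpenCV 4.12 (cv2) and the standard library are available. Lean on these libraries where they do the work, as an engineer would, in place of code of your own. Each camera call takes 0.05 s, during which the arm holds its last target. There are 200 camera calls.

### The job

Load the bench spinner and hold its run key in: first thread the wide steel collar down the spindle fully home on its seat, then the narrow steel collar on top of it, also fully home. Then take the flat key from its wooden rest by the black handle, pass its blade through the narrow slot in the cover of the key box and push until the shoulder meets the cover. The spring inside pushes back, so finish still gripping the key and pressing it fully home; leave the other things on the table where they are.

Things in the scene. Friction and masses are not known exactly. Their poses are not given: they have to be found in the camera images.
- wide_collar: the wider of two plain steel collars (flat rings): outside diameter 54 mm, bore 21 mm, height 18 mm, lying flat on the table; 0.08 to 0.17 kg. Origin: centre of its underside, z along the bore, up
- narrow_collar: the narrower steel collar: outside diameter 40 mm, bore 21 mm, height 18 mm, lying flat on the table; 0.05 to 0.1 kg. Origin: centre of its underside, z along the bore, up
- nest (a point): centre of the flat seat of the bench spinner (a fixed low round grey housing, 104 mm across), 30 mm above the table, where the spindle rises. Seat disc 62 mm across. The upright steel spindle is 18 mm in diameter, straight for 42 mm above the seat, then a 14 mm cone to a 6 mm tip, so the tip is 56 mm above the seat (86 mm above the table)
- key: flat key upright in its wooden rest. Origin: centre of the underside of its steel shoulder; z up, x along its width, y through its thickness; same turned half round. Shoulder 58 x 20 x 8 mm (z 0 to 8). Black handle 36 (x) x 14 (y) mm, z 8 to 52. Steel blade 40 (x) x 8 (y) mm, z 0 to -50, the last 12 mm tapering to 34 x 4. 0.08 to 0.17 kg
- key_rest: fixed wooden block, 80 (x) x 50 (y) x 58 mm high, in which the key stands: blade in a roomy pocket (45 x 13 mm), shoulder resting on the block's top. The block stands on a base 86 x 56 mm. Origin: centre of its underside, x along the pocket
- slot (a point): middle of the slot at the top face of the key box, 75 mm above the table; x along the slot, z up. The slot is 42 x 10 mm (2 mm more than the key's blade each way), 12 mm deep through the cover, mouth edges chamfered about 2 mm. The key is home with its origin at this point and its x along the slot, either way round
- tape_roll: bystander: black tape roll, 64 mm across, 19 mm high, flat on the table
- jar_nuts: bystander: small clear jar with a black lid, 52 mm across, 50 mm high
- glue_bottle: bystander: white bottle with an orange nozzle, 48 mm across, 134 mm high
- bolt_tray: bystander: shallow black tray of bolts, 129 x 97 x 22 mm
- pliers: bystander: flat pliers with red grips, 166 x 57 x 12 mm
- screwdriver: bystander: screwdriver with a red handle, 166 mm long, 24 mm thick
- g_clamp: bystander: small black G clamp, 153 x 91 x 18 mm, lying flat
- key_box: fixed grey box with an aluminium cover, 110 (x) x 80 (y) x 75 mm high. Origin: centre of its underside. Under the slot a spring plunger meets the blade tip when the key's shoulder is 12 mm above the cover and pushes up with about 3 N, rising to 7 N with the shoulder on the cover; it lifts a key that is let go
Not all that is in view belongs to the job. Leave any green or pink look-alike of the wide_collar alone.

How it is judged:
By the outcome, as a careful person would: the job done as asked, in the order asked, and still so for the second after the job is handed in, while the arm keeps its last pose, push and grip.
It also fails if it takes over 72 s, if anything falls off the work surface, if the arm or the gripper's body presses on something with over 40 N, if the wrist force passes 120 N, or if a joint passes its speed limit or range.

## Working session

There is one attempt and no reset: what is moved stays moved. The work goes in short steps, Python scripts to look and compute and a shell command to move; the robot and the scene stay as the last step left them, time stands still between calls to the robot, and variables do not carry over. Pictures are saved under pics/ and viewed, at most 10 in all, crops included, and the job is handed in when it is done.

```bash
mkdir -p pics; cat > h.py <<'E'
import numpy as np, cv2
from plant import bot
def P(n):
    p=bot.camera_params(n); f=192/np.tan(np.radians(p["fovy"])/2)
    return f,p["cx"],p["cy"],np.array(p["camera_from_world"])
def ray(n,u,v,z,p=None):
    f,cx,cy,T=p or P(n); R,t=T[:3,:3],T[:3,3]
    c=-R.T@t; d=R.T@np.array([(u-cx)/f,(v-cy)/f,1]); return c+d*(z-c[2])/d[2]
def proj(n,X,p=None):
    f,cx,cy,T=p or P(n); q=T[:3,:3]@np.array(X,float)+T[:3,3]; return q[:2]/q[2]*f+[cx,cy]
def st():
    o=bot.get_obs(); print({k:np.round(o[k],3).tolist() for k in ("time","tool_pos","tcp_rot","contact_force","grip_width","finger_force")})
E
python3 - <<'E'
from h import *
st()
a=bot.capture("top");b=bot.capture("side")
cv2.imwrite("pics/top.png",a);cv2.imwrite("pics/side.png",b)
cv2.imwrite("pics/t2.png",cv2.resize(a,(800,600),interpolation=cv2.INTER_CUBIC))
for n in("top","side"):
    p=P(n);print(n,p[0],p[1:3],-p[3][:3,:3].T@p[3][:3,3])
E
```

```text
{'time': 0.0, 'tool_pos': [147.965, -503.311, 243.051], 'tcp_rot': [-3.14, -0.0, 0.286], 'contact_force': [-0.633, -0.273, -0.403], 'grip_width': 92.066, 'finger_force': 0.0}
top 446.8995710663465 (252.3664895981317, 184.13809997796463) [ 123.50265838 -228.75442067 1641.40888536]
side 468.1859971273512 (250.1072157050006, 187.42226928841043) [ 23.08520327 722.02875414 949.46318882]
```

View pics/t2.png

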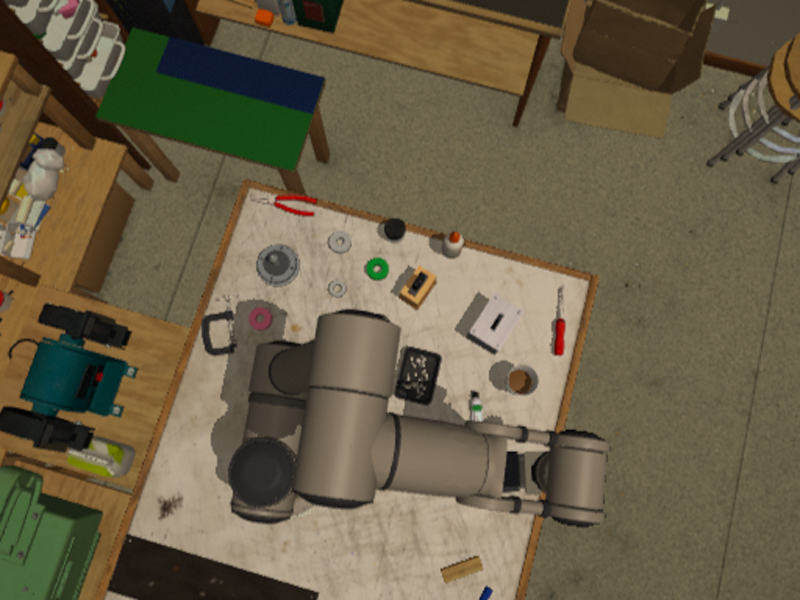

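View pics/side.png

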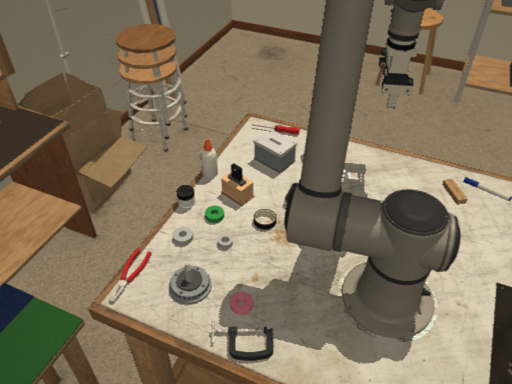

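The top view (800 px wide) shows these things that could be taken for the wide collar: grey ring (340,242), green ring (377,268), pink ring (260,318) and the smaller grey ring (337,289). By the description, the wide collar is (340,242) and the narrow one is (337,289). The spinner is at (278,264), the key rest at (418,286) and the key box at (495,323). The side view agrees: wide (183,236), narrow (225,242), spinner (190,283).

```bash
python3 - <<'E'
from h import *
s=.64
for k,(u,v,z) in dict(wide=(340,242,18),narrow=(337,289,18),spin=(278,264,30),rest=(418,286,58),slot=(497,322,75),bottle=(453,243,100),green=(377,268,18),pink=(260,318,18)).items():
    X=ray("top",u*s,v*s,z); print(k,X.round(0),"r",np.hypot(*X[:2]).round(),"side px",proj("side",X).round())
a=cv2.imread("pics/top.png")[125:240,150:350]
cv2.imwrite("pics/crop.png",cv2.resize(a,None,fx=4,fy=4,interpolation=cv2.INTER_CUBIC))
T=np.array(bot.camera_params("wrist")["camera_from_world"]);o=bot.get_obs()
print("wrist cam",P("wrist")[0],-T[:3,:3].T@T[:3,3],T[:3,:3].round(2))
E
```

```text
wide [537.  33.  18.] r 538.0 side px [184. 232.]
narrow [424.   6.  18.] r 424.0 side px [227. 238.]
spin [441. 157.  30.] r 468.0 side px [192. 276.]
rest [ 476. -179.   58.] r 508.0 side px [239. 179.]
slot [ 441. -374.   75.] r 578.0 side px [276. 140.]
bottle [ 586. -230.  100.] r 629.0 side px [213. 148.]
green [500. -71.  18.] r 505.0 side px [215. 211.]
pink [307. 160.  18.] r 346.0 side px [242. 299.]
wrist cam 302.881461259311 [ 227.55190827 -480.78624347  383.70980998] [[ 0.28 -0.96 -0.  ]
 [-0.91 -0.27  0.31]
 [-0.29 -0.09 -0.95]]
```

View pics/crop.png

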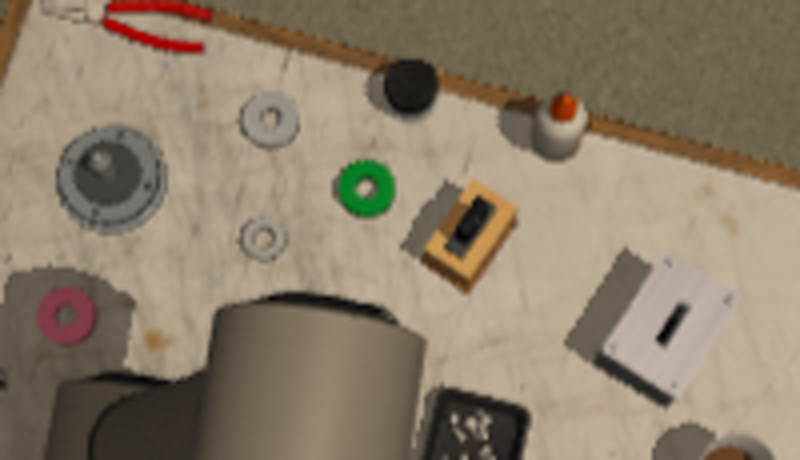

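The crop confirms the choice: wide collar (269,119), narrow collar (263,238). The green ring (366,187) and pink ring (67,317) are decoys. Next I go above the collars.

```bash
R='[[0.55,0.87,0],[0,0,0],1]'; python3 -m pendant '[[[0.55,0.87,0],[0,0,0],1],[[0.55,0.87,0],[0,0,0],1],[[0.55,0.87,0],[0,0,0],1],[[0.55,0.87,0],[0,0,0],1],[[0.55,0.87,0],[0,0,0],1],[[0.55,0.87,0],[0,0,0],1],[[0.55,0.87,0],[0,0,0],1],[[0.55,0.87,0],[0,0,0],1],[[0.55,0.87,0],[0,0,0],1],[[0.55,0.87,0],[0,0,0],1]]'
python3 -m pendant '[[[0.55,0.87,0],[0,0,0],1],[[0.55,0.87,0],[0,0,0],1],[[0.55,0.87,0],[0,0,0],1],[[0.55,0.87,0],[0,0,0],1],[[0.55,0.87,0],[0,0,0],1],[[0.55,0.87,0],[0,0,0],1],[[0.55,0.87,0],[0,0,0],1],[[0.55,0.87,0],[0,0,0],1],[[0.3,0.4,0],[0,0,0],1],[[0,0,0],[0,0,0],1]]'
python3 - <<'E'
from h import *
st(); p=P("wrist"); a=bot.capture("wrist"); cv2.imwrite("pics/w1.png",a)
np.save("w1.npy",p[3]); 
for X in ([537,33,18],[424,6,18],[441,157,86],[476,-179,58]): print(proj("wrist",X,p).round())
E
```

```text
time: 0.93
tool_pos: [313.4, -241.2, 243.6]
tcp_rot: [-3.141, 0.0, 0.286]
contact_force: [0.2, 0.0, -0.1]
grip_width: 91.7
finger_force: 0.0
time: 1.77
tool_pos: [455.1, -19.6, 243.3]
tcp_rot: [-3.141, -0.0, 0.289]
contact_force: [-0.8, -0.1, 0.4]
grip_width: 91.9
finger_force: 0.0
{'time': 1.767, 'tool_pos': [455.083, -19.611, 243.339], 'tcp_rot': [-3.141, -0.0, 0.289], 'contact_force': [-0.786, -0.135, 0.373], 'grip_width': 91.929, 'finger_force': 0.0}
[232.  80.]
[229. 178.]
[ 79. 139.]
[395. 191.]
```

View pics/w1.png

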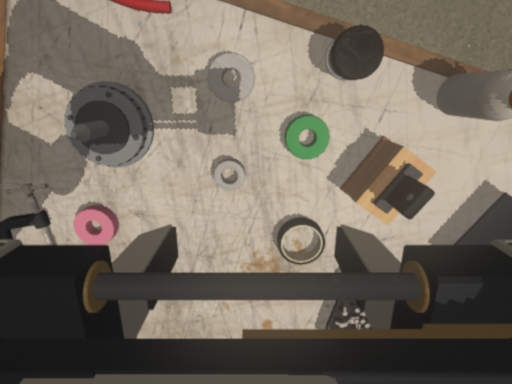

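The wrist view shows the wide collar at (231,77), narrow (229,174), green (307,137), spinner (109,124) with its spindle tip near (80,131), the key handle at (405,190) and the tape at (301,241). I fit the rims with the known circle sizes to refine these.

```bash
cat >> h.py <<'E'
from scipy.optimize import differential_evolution as DE
def fitc(img,p,x0,circles,w=12):
    "xy of coaxial circles [(r,z)] maximizing radial image gradient"
    g=cv2.GaussianBlur(cv2.cvtColor(img,cv2.COLOR_BGR2GRAY),(3,3),0).astype(np.float32)
    th=np.linspace(0,2*np.pi,60,endpoint=False)
    f,cx,cy,T=p
    def samp(x,r,z):
        X=np.stack([x[0]+r*np.cos(th),x[1]+r*np.sin(th),0*th+z]); q=T[:3,:3]@X+T[:3,3:]
        return cv2.remap(g,(q[0]/q[2]*f+cx).astype(np.float32),(q[1]/q[2]*f+cy).astype(np.float32),1).ravel()
    c=lambda x:-sum(min(np.median(abs(d)),60)+.3*abs(np.mean(d)) for r,z in circles for d in [samp(x,r+1,z)-samp(x,r-1,z)])
    s=DE(c,[(x0[0]-w,x0[0]+w),(x0[1]-w,x0[1]+w)],seed=0,tol=1e-6); return s.x,-s.fun
def draw(v,p,x,circles,k):
    for r,z in circles:
        pts=[proj("",[x[0]+r*np.cos(t),x[1]+r*np.sin(t),z],p)*k+(k-1)/2 for t in np.linspace(0,6.283,50)]
        cv2.polylines(v,[np.int32(np.round(pts))],True,(0,0,255),1)
E
python3 - <<'E'
from h import *
f,cx,cy,_=P("wrist"); p=(f,cx,cy,np.load("w1.npy")); a=cv2.imread("pics/w1.png")
W=[(27,18),(10.5,18)];N=[(20,18),(10.5,18)]
t=[("wide",ray("",231,77,18,p),W),("narrow",ray("",229,174,18,p),N),("seat",ray("",104,127,30,p),[(31,30)]),("tip",ray("",80,131,86,p),[(3,86)])]
v=cv2.resize(a,None,fx=4,fy=4,interpolation=cv2.INTER_CUBIC)
for n,x0,c in t:
    x,s=fitc(a,p,x0,c); print(n,x0.round(1),x.round(1),round(s,1)); draw(v,p,x,c,4)
print("tape",ray("",301,241,19,p).round(),"key",ray("",411,190,110,p))
y=np.hstack([v[290:810,200:640],v[160:420,780:1140].repeat(1,0) if 0 else cv2.vconcat([v[160:420,780:1140],v[600:860,780:1140]])])
cv2.imwrite("pics/c1.png",y);print(y.shape)
E
```

```text
wide [540.4  34.6  18. ] [540.6  34.5] 32.9
narrow [429.6   7.3  18. ] [434.4  13.1] 58.1
seat [446.1 159.8  30. ] [445.1 161.8] 23.8
tip [449.6 156.9  86. ] [460.2 167.9] 40.0
tape [ 367. -109.   19.] key [ 490.14188358 -163.91414819  110.        ]
(520, 800, 3)
```

View pics/c1.png

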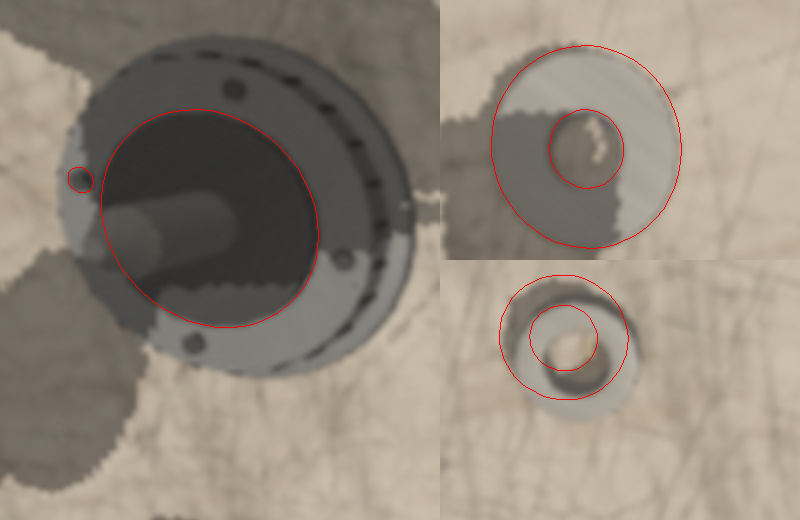

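The overlay fits the wide collar and seat well. The narrow fit slipped, so I keep its clicked centre (429.6, 7.3) and refine it later. I now descend on the wide collar.

```bash
python3 -m pendant '[[[0.57,0.36,-0.6],[0,0,0],1],[[0.57,0.36,-0.7],[0,0,0],1],[[0.57,0.36,-0.7],[0,0,0],1],[[0.57,0.36,-0.7],[0,0,0],1],[[0.57,0.36,-0.7],[0,0,0],1],[[0,0,-0.8],[0,0,0],1],[[0,0,-0.8],[0,0,0],1],[[0,0,-0.8],[0,0,0],1],[[0,0,-0.8],[0,0,0],1],[[0,0,-0.5],[0,0,0],1]]'
python3 - <<'E'
from h import *
st(); f,cx,cy,_=P("wrist"); p=(f,cx,cy,np.load("w1.npy"))
print("tip",ray("",72.9,132.9,86,p), "tcp px now",proj("wrist",[*bot.get_obs()["tool_pos"][:2],18]))
E
```

```text
time: 2.65
tool_pos: [537.8, 30.8, 28.4]
tcp_rot: [-3.141, 0.004, 0.285]
contact_force: [-0.1, -0.4, 0.2]
grip_width: 91.7
finger_force: 0.0
{'time': 2.65, 'tool_pos': [537.781, 30.787, 28.412], 'tcp_rot': [-3.141, 0.004, 0.285], 'contact_force': [-0.115, -0.411, 0.198], 'grip_width': 91.682, 'finger_force': 0.0}
tip [445.76201701 163.3546324   86.        ] tcp px now [254.72043905 246.02826026]
```

```bash
python3 -m pendant '[[[0.09,0.12,-0.14],[0,0,0],1],[[0,0,-0.14],[0,0,0],1],[[0,0,0],[0,0,0],-1],[[0,0,0],[0,0,0],-1],[[0,0,0],[0,0,0],-1],[[0,0,0],[0,0,0],-1],[[0,0,0],[0,0,0],-1],[[0,0,0],[0,0,0],-1],[[0,0,0],[0,0,0],-1],[[0,0,0],[0,0,0],-1]]'
```

```text
time: 3.48
tool_pos: [542.4, 35.7, 22.8]
tcp_rot: [3.141, -0.0, 0.286]
contact_force: [-0.8, 0.1, 4.2]
grip_width: 52.3
finger_force: 30.0
```

```bash
python3 -m pendant '[[[0,0,0.3],[0,0,0],-1],[[0,0,0.6],[0,0,0],-1],[[0,0,0.8],[0,0,0],-1],[[0,0,0.8],[0,0,0],-1],[[0,0,0.8],[0,0,0],-1],[[0,0,0.6],[0,0,0],-1],[[0,0,0.3],[0,0,0],-1],[[0,0,0],[0,0,0],-1],[[0,0,0],[0,0,0],-1],[[0,0,0],[0,0,0],-1]]'
python3 - <<'E'
from h import *
st(); p=P("wrist"); a=bot.capture("wrist"); cv2.imwrite("pics/w2.png",a); np.save("w2.npy",p[3])
x=bot.get_obs()["tool_pos"]; v=cv2.resize(a[160:384,100:420],None,fx=2.4,fy=2.4,interpolation=cv2.INTER_CUBIC)
pp=(p[0]*2.4,(p[1]-100)*2.4,(p[2]-160)*2.4,p[3]); draw(v,pp,x,[(27,x[2]-2),(10.5,x[2]-2)],1)
cv2.imwrite("pics/w2c.png",v)
E
```

```text
time: 4.32
tool_pos: [541.4, 35.7, 147.0]
tcp_rot: [-3.141, 0.002, 0.286]
contact_force: [-0.3, 0.6, -1.5]
grip_width: 52.4
finger_force: 30.0
{'time': 4.317, 'tool_pos': [541.37, 35.729, 147.015], 'tcp_rot': [-3.141, 0.002, 0.286], 'contact_force': [-0.336, 0.583, -1.523], 'grip_width': 52.367, 'finger_force': 29.959}
```

View pics/w2c.png

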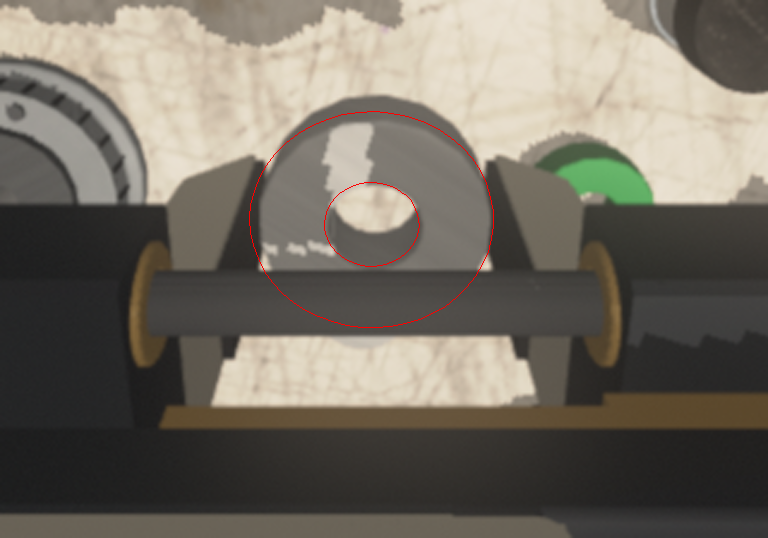

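The collar is held well centred, with the bore within about 1.5 mm of the TCP. Now over to the spindle.

```bash
python3 -m pendant '[[[-0.4,0.53,0],[0,0,0],-1],[[-0.4,0.53,0],[0,0,0],-1],[[-0.4,0.53,0],[0,0,0],-1],[[-0.4,0.53,0],[0,0,0],-1],[[-0.4,0.53,0],[0,0,0],-1],[[-0.4,0.53,-0.1],[0,0,0],-1],[[-0.4,0.53,-0.2],[0,0,0],-1],[[-0.4,0.53,-0.3],[0,0,0],-1],[[0,0,-0.3],[0,0,0],-1],[[0,0,0],[0,0,0],-1]]'
python3 - <<'E'
from h import *
st(); p=P("wrist"); a=bot.capture("wrist"); cv2.imwrite("pics/w3.png",a); np.save("w3.npy",p[3])
x=bot.get_obs()["tool_pos"]
print(fitc(a,p,x,[(10.5,x[2]-4.8)],6))
v=cv2.resize(a[150:350,120:390],None,fx=2.9,fy=2.9,interpolation=cv2.INTER_CUBIC)
pp=(p[0]*2.9,(p[1]-120)*2.9,(p[2]-150)*2.9,p[3]); draw(v,pp,(445.4,162.5),[(3,86),(9,72),(10.5,x[2]-22.8)],1);draw(v,pp,x,[(10.5,x[2]-4.8)],1)
cv2.imwrite("pics/w3c.png",v)
E
```

```text
time: 5.2
tool_pos: [444.3, 163.1, 119.1]
tcp_rot: [-3.141, 0.005, 0.288]
contact_force: [0.4, -0.5, -2.0]
grip_width: 52.1
finger_force: 30.0
{'time': 5.2, 'tool_pos': [444.321, 163.141, 119.057], 'tcp_rot': [-3.141, 0.005, 0.288], 'contact_force': [0.355, -0.537, -1.988], 'grip_width': 52.064, 'finger_force': 29.959}
(array([442.63851423, 162.07544822]), np.float64(27.706039428710938))
```

View pics/w3c.png

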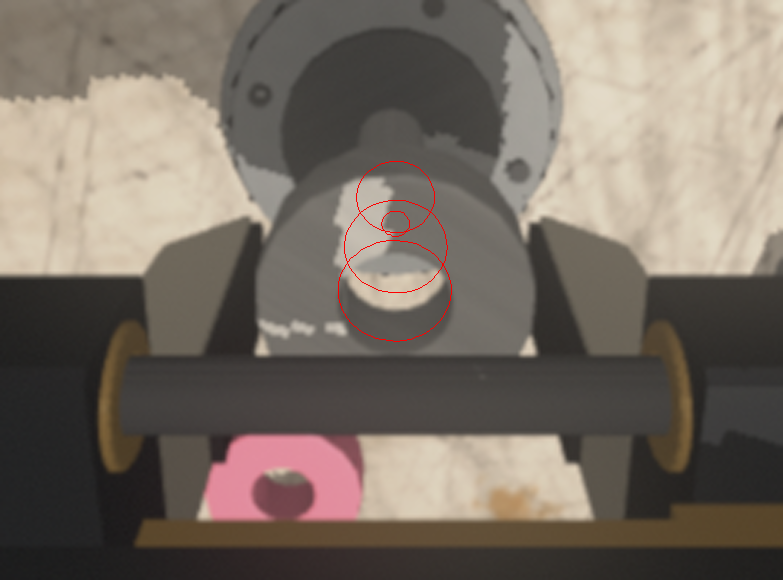

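The held bore sits about 2.5 mm toward -x of the spindle, near (395,300) in the crop. I correct that and thread down.

```bash
python3 -m pendant '[[[0.09,0.01,0],[0,0,0],-1],[[0,0,-0.2],[0,0,0],-1],[[0,0,-0.2],[0,0,0],-1],[[0,0,-0.2],[0,0,0],-1],[[0,0,-0.2],[0,0,0],-1],[[0,0,-0.2],[0,0,0],-1],[[0,0,-0.2],[0,0,0],-1],[[0,0,-0.2],[0,0,0],-1],[[0,0,-0.2],[0,0,0],-1],[[0,0,0],[0,0,0],-1]]'
```

```text
time: 6.08
tool_pos: [447.4, 163.5, 71.8]
tcp_rot: [-3.14, 0.003, 0.285]
contact_force: [-2.9, 4.9, -5.5]
grip_width: 51.9
finger_force: 30.0
```

```bash
python3 -m pendant '[[[-0.03,0.02,0],[0,0,0],-1],[[0,0,-0.1],[0,0,0],-1],[[0,0,-0.1],[0,0,0],-1],[[0,0,-0.1],[0,0,0],-1],[[0,0,-0.1],[0,0,0],-1],[[0,0,-0.1],[0,0,0],-1],[[0,0,-0.1],[0,0,0],-1],[[0,0,-0.05],[0,0,0],-1],[[0,0,0],[0,0,0],-1],[[0,0,0],[0,0,0],-1]]'
```

```text
time: 6.92
tool_pos: [447.6, 163.8, 53.3]
tcp_rot: [-3.141, 0.001, 0.286]
contact_force: [-3.6, 3.8, -5.1]
grip_width: 52.5
finger_force: 29.9
```

```bash
python3 -m pendant '[[[-0.03,0.02,-0.05],[0,0,0],-1],[[0,0,-0.05],[0,0,0],-1],[[0,0,-0.03],[0,0,0],-1],[[0,0,0],[0,0,0],-1],[[0,0,0],[0,0,0],-1],[[0,0,0],[0,0,0],-1],[[0,0,0],[0,0,0],-1],[[0,0,0],[0,0,0],-1],[[0,0,0],[0,0,0],-1],[[0,0,0],[0,0,0],-1]]'
```

```text
time: 7.75
tool_pos: [447.6, 164.1, 52.2]
tcp_rot: [3.14, -0.002, 0.287]
contact_force: [-9.1, -1.5, 23.0]
grip_width: 52.4
finger_force: 30.0
```

The 23 N upward push at the expected height means the collar is seated. Release and lift.

```bash
python3 -m pendant '[[[0,0,0],[0,0,0],1],[[0,0,0],[0,0,0],1],[[0,0,0],[0,0,0],1],[[0,0,0],[0,0,0],1],[[0,0,0.2],[0,0,0],1],[[0,0,0.7],[0,0,0],1],[[0,0,0.9],[0,0,0],1],[[0,0,0.9],[0,0,0],1],[[0,-0.5,0.9],[0,0,0],1],[[-0.2,-0.9,0.5],[0,0,0],1]]'
python3 -m pendant '[[[-0.2,-0.9,0],[0,0,0],1],[[-0.2,-0.9,0],[0,0,0],1],[[0,-0.8,0],[0,0,0],1],[[0,-0.4,0],[0,0,0],1],[[0,0,0],[0,0,0],1],[[0,0,0],[0,0,0],1],[[0,0,0],[0,0,0],1],[[0,0,0],[0,0,0],1],[[0,0,0],[0,0,0],1],[[0,0,0],[0,0,0],1]]'
python3 - <<'E'
from h import *
st(); p=P("wrist"); a=bot.capture("wrist"); cv2.imwrite("pics/w4.png",a); np.save("w4.npy",p[3])
print(proj("",[429.6,7.3,18],p),proj("",[445.4,162.5,48],p))
N=[(20,18),(10.5,18)]
x,s=fitc(a,p,(429.6,7.3),N,6); print("narrow",x,s)
y,s=fitc(a,p,(445.5,162.5),[(27,48)],6); print("wide on seat",y,s)
k=3; v=cv2.resize(a,None,fx=k,fy=k,interpolation=cv2.INTER_CUBIC); draw(v,p,x,N,k); draw(v,p,y,[(27,48)],k)
c=proj("",[445.4,162.5,48],p)*k; d=proj("",[429.6,7.3,18],p)*k
cr=lambda q:cv2.getRectSubPix(v,(390,390),(float(q[0]),float(q[1])))
cv2.imwrite("pics/w4c.png",np.hstack([cr(c),cr(d)]))
E
```

```text
time: 8.58
tool_pos: [443.1, 123.4, 176.1]
tcp_rot: [3.141, -0.006, 0.288]
contact_force: [1.5, -0.3, -0.2]
grip_width: 92.1
finger_force: 0.0
time: 9.42
tool_pos: [429.1, 33.0, 172.9]
tcp_rot: [-3.142, 0.0, 0.287]
contact_force: [0.2, 0.4, -0.6]
grip_width: 91.7
finger_force: 0.0
{'time': 9.417, 'tool_pos': [429.097, 33.05, 172.885], 'tcp_rot': [-3.142, 0.0, 0.287], 'contact_force': [0.243, 0.376, -0.577], 'grip_width': 91.744, 'finger_force': 0.0}
[279.52613713 182.65353797] [116.8066768  127.36096287]
narrow [426.950786     7.18740003] 67.15298461914062
wide on seat [445.02506945 162.47531001] 20.412256240844727
```

View pics/w4c.png

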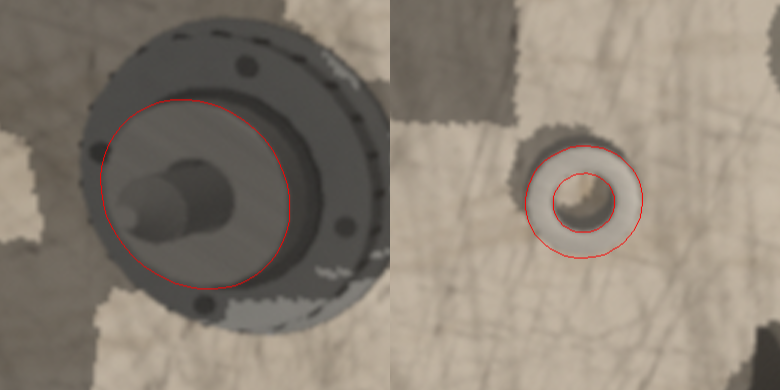

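The seated wide collar and the narrow collar both fit cleanly. The narrow collar is at (427.0, 7.2). Grasp it.

```bash
python3 -m pendant '[[[-0.07,-0.29,-0.5],[0,0,0],1],[[0,-0.29,-0.5],[0,0,0],1],[[0,-0.28,-0.5],[0,0,0],1],[[0,0,-0.7],[0,0,0],1],[[0,0,-0.7],[0,0,0],1],[[0,0,-0.7],[0,0,0],1],[[0,0,-0.7],[0,0,0],1],[[0,0,-0.45],[0,0,0],1],[[0,0,-0.2],[0,0,0],1],[[0,0,0],[0,0,0],1]]'
python3 -m pendant '[[[0,0,-0.03],[0,0,0],1],[[0,0,0],[0,0,0],-1],[[0,0,0],[0,0,0],-1],[[0,0,0],[0,0,0],-1],[[0,0,0],[0,0,0],-1],[[0,0,0],[0,0,0],-1],[[0,0,0],[0,0,0],-1],[[0,0,0],[0,0,0],-1],[[0,0,0],[0,0,0],-1],[[0,0,0],[0,0,0],-1]]'
```

```text
time: 10.3
tool_pos: [426.4, 6.9, 23.4]
tcp_rot: [-3.141, 0.002, 0.286]
contact_force: [-0.4, -0.4, 0.2]
grip_width: 92.0
finger_force: 0.0
time: 11.13
tool_pos: [427.0, 6.6, 23.6]
tcp_rot: [3.142, 0.0, 0.286]
contact_force: [-0.6, -0.5, 0.8]
grip_width: 38.6
finger_force: 30.0
```

```bash
python3 -m pendant '[[[0,0,0.3],[0,0,0],-1],[[0,0,0.7],[0,0,0],-1],[[0,0,0.8],[0,0,0],-1],[[0,0,0.8],[0,0,0],-1],[[0,0,0.8],[0,0,0],-1],[[0.1,0.6,0.5],[0,0,0],-1],[[0.1,0.8,0.2],[0,0,0],-1],[[0.1,0.8,0],[0,0,0],-1],[[0.1,0.8,0],[0,0,0],-1],[[0.1,0.8,0],[0,0,0],-1]]'
python3 -m pendant '[[[0.1,0.8,0],[0,0,0],-1],[[0,0.4,0],[0,0,0],-1],[[0,0.15,-0.2],[0,0,0],-1],[[0,0,-0.4],[0,0,0],-1],[[0,0,-0.3],[0,0,0],-1],[[0,0,-0.1],[0,0,0],-1],[[0,0,0],[0,0,0],-1],[[0,0,0],[0,0,0],-1],[[0,0,0],[0,0,0],-1],[[0,0,0],[0,0,0],-1]]'
python3 - <<'E'
from h import *
st(); p=P("wrist"); a=bot.capture("wrist"); cv2.imwrite("pics/w5.png",a); np.save("w5.npy",p[3])
x=bot.get_obs()["tool_pos"]
for z in (4,5,6): print(fitc(a,p,x,[(10.5,x[2]-z)],6))
E
```

```text
time: 11.97
tool_pos: [441.9, 121.6, 147.4]
tcp_rot: [3.141, -0.001, 0.285]
contact_force: [0.1, 0.1, -0.9]
grip_width: 38.6
finger_force: 30.0
time: 12.8
tool_pos: [445.4, 160.9, 117.0]
tcp_rot: [3.141, -0.001, 0.285]
contact_force: [0.2, 0.4, -1.1]
grip_width: 38.9
finger_force: 30.0
{'time': 12.8, 'tool_pos': [445.386, 160.891, 116.992], 'tcp_rot': [3.141, -0.001, 0.285], 'contact_force': [0.225, 0.449, -1.061], 'grip_width': 38.889, 'finger_force': 30.0}
(array([447.56749154, 160.89509431]), np.float64(31.189496994018555))
(array([446.52299582, 160.41570474]), np.float64(31.075551986694336))
(array([446.00641456, 160.34092242]), np.float64(30.6148738861084))
```

```bash
python3 -m pendant '[[[-0.03,0.06,0],[0,0,0],-1],[[0,0,-0.2],[0,0,0],-1],[[0,0,-0.2],[0,0,0],-1],[[0,0,-0.2],[0,0,0],-1],[[0,0,-0.2],[0,0,0],-1],[[0,0,-0.2],[0,0,0],-1],[[0,0,-0.2],[0,0,0],-1],[[0,0,-0.1],[0,0,0],-1],[[0,0,0],[0,0,0],-1],[[0,0,0],[0,0,0],-1]]'
```

```text
time: 13.68
tool_pos: [444.1, 162.9, 77.4]
tcp_rot: [3.142, 0.0, 0.286]
contact_force: [0.4, -0.4, 0.5]
grip_width: 38.5
finger_force: 30.0
```

```bash
python3 -m pendant '[[[0,0,-0.1],[0,0,0],-1],[[0,0,-0.08],[0,0,0],-1],[[0,0,-0.06],[0,0,0],-1],[[0,0,-0.05],[0,0,0],-1],[[0,0,0],[0,0,0],-1],[[0,0,0],[0,0,0],-1],[[0,0,0],[0,0,0],-1],[[0,0,0],[0,0,0],-1],[[0,0,0],[0,0,0],-1],[[0,0,0],[0,0,0],-1]]'
```

```text
time: 14.52
tool_pos: [444.4, 163.0, 71.3]
tcp_rot: [3.141, -0.002, 0.286]
contact_force: [-8.0, -2.2, 26.3]
grip_width: 38.5
finger_force: 30.0
```

The 26 N push at the expected height means the narrow collar is home. Release, lift and travel to view the key and box.

```bash
python3 -m pendant '[[[0,0,0],[0,0,0],1],[[0,0,0],[0,0,0],1],[[0,0,0],[0,0,0],1],[[0,0,0],[0,0,0],1],[[0,0,0.2],[0,0,0],1],[[0,0,0.7],[0,0,0],1],[[0,0,0.9],[0,0,0],1],[[0,0,0.9],[0,0,0],1],[[0,-0.5,0.9],[0,0,0],1],[[0,-0.9,0.9],[0,0,0],1]]'
python3 -m pendant '[[[0,-0.95,0.6],[0,0,0],1],[[0,-0.95,0.4],[0,0,0],1],[[0,-0.95,0.3],[0,0,0],1],[[0,-0.95,0],[0,0,0],1],[[0,-0.95,0],[0,0,0],1],[[-0.1,-0.95,0],[0,0,0],1],[[-0.1,-0.95,0],[0,0,0],1],[[-0.1,-0.95,0],[0,0,0],1],[[-0.1,-0.95,0],[0,0,0],1],[[-0.1,-0.95,0],[0,0,0],1]]'
python3 -m pendant '[[[-0.1,-0.95,0],[0,0,0],1],[[-0.1,-0.8,0],[0,0,0],1],[[0,-0.4,0],[0,0,0],1],[[0,0,0],[0,0,0],1],[[0,0,0],[0,0,0],1],[[0,0,0],[0,0,0],1],[[0,0,0],[0,0,0],1],[[0,0,0],[0,0,0],1],[[0,0,0],[0,0,0],1],[[0,0,0],[0,0,0],1]]'
python3 - <<'E'
from h import *
st(); p=P("wrist"); a=bot.capture("wrist"); cv2.imwrite("pics/w6.png",a); np.save("w6.npy",p[3])
print(proj("",[490,-164,110],p),proj("",[476,-179,58],p),proj("",[441,-374,75],p))
cv2.imwrite("pics/w6c.png",cv2.resize(a[60:330,110:470],None,fx=2.2,fy=2.2,interpolation=cv2.INTER_CUBIC))
E
```

```text
time: 15.35
tool_pos: [443.9, 121.9, 205.4]
tcp_rot: [-3.141, -0.0, 0.289]
contact_force: [0.2, -0.1, 0.2]
grip_width: 91.9
finger_force: 0.0
time: 16.18
tool_pos: [428.7, -165.5, 243.1]
tcp_rot: [3.142, -0.0, 0.286]
contact_force: [-0.0, -0.1, -0.5]
grip_width: 92.1
finger_force: 0.0
time: 17.02
tool_pos: [423.3, -228.0, 242.9]
tcp_rot: [3.141, -0.0, 0.287]
contact_force: [-0.7, 0.6, 0.4]
grip_width: 91.8
finger_force: 0.0
{'time': 17.017, 'tool_pos': [423.278, -228.037, 242.935], 'tcp_rot': [3.141, -0.0, 0.287], 'contact_force': [-0.67, 0.622, 0.42], 'grip_width': 91.787, 'finger_force': 0.0}
[205.5248515  91.1594627] [224.27174386 108.85219256] [389.65187573 194.65275125]
```

View pics/w6c.png

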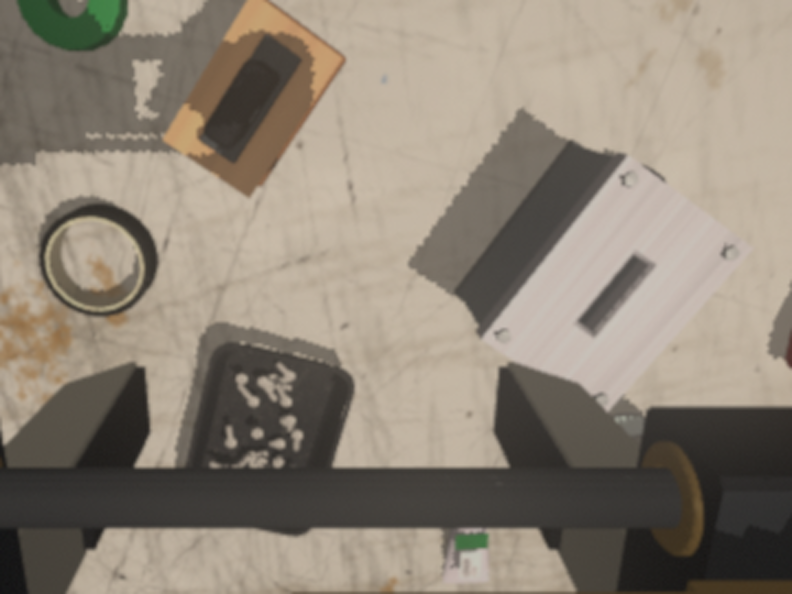

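The crop shows the slot centre at (617,294), with corners (637,252), (656,264), (597,337) and (577,323). The key's shoulder corners are (267,35), (302,58) and (236,163), and the wooden block's are (250,-5), (345,60), (250,195) and (163,140).

```bash
python3 - <<'E'
from h import *
f,cx,cy,_=P("wrist"); p=(f,cx,cy,np.load("w6.npy")); a=cv2.imread("pics/w6.png")
r=lambda u,v,z: ray("",110+u/2.2-.27,60+v/2.2-.27,z,p)
S=np.array([r(u,v,75)[:2] for u,v in[(637,252),(656,264),(597,337),(577,323)]])
def rep(n,Q):
    print(n,"c",Q.mean(0).round(1),"sides",np.linalg.norm(Q-np.roll(Q,-1,0),axis=1).round(1),"ang",[round(float(np.arctan2(*(Q[i]-Q[j])[::-1])),3) for i,j in((0,3),(1,2))])
rep("slot",S)
# slot by threshold
g=cv2.cvtColor(a,cv2.COLOR_BGR2GRAY); m=np.zeros_like(g); x,y=int(110+617/2.2),int(60+294/2.2)
sub=g[y-28:y+28,x-26:x+26]; b=(sub<150).astype(np.uint8); n,l,s,c=cv2.connectedComponentsWithStats(b)
k=l[28,26]; 
if k:
    (u,v),wh,an=cv2.minAreaRect(np.argwhere(l==k)[:,::-1].astype(np.float32)); bx=cv2.boxPoints(((u,v),wh,an))+[x-26,y-28]
    rep("slotT",np.array([ray("",*q,75,p)[:2] for q in bx])); print(s[k])
H=[r(u,v,66)[:2] for u,v in[(267,35),(302,58),(236,163)]]; H.append(H[0]+H[2]-H[1]); rep("shoulder",np.array(H))
B=np.array([r(u,v,58)[:2] for u,v in[(250,-5),(345,60),(250,195),(163,140)]]); rep("block",B)
C=np.array([r(u,v,75)[:2] for u,v in[(628,152),(750,242),(607,413),(480,337)]]); rep("cover",C)
E
```

```text
slot c [ 442.1 -373.7] sides [11.7 44.8 13.2 44. ] ang [-0.305, -0.27]
slotT c [ 442.  -372.6] sides [44.2 12.8 44.6 13.3] ang [1.171, 1.197]
[  8  10  35  38 466]
shoulder c [ 479.7 -178.4] sides [18.4 56.8 18.4 56.8] ang [-0.305, -0.305]
block c [ 479.4 -177.7] sides [51.3 78.1 48.8 77.8] ang [-0.313, -0.345]
cover c [ 443.7 -372. ] sides [ 77.  107.5  81.2 109.9] ang [-0.303, -0.265]
```

The slot is at (442.3, -373.2), angle about -0.29. The key is at (479.6, -178), angle about -0.31, and the sizes agree with those given. I turn the tool by -0.6 rad and come down over the handle.

```bash
python3 -m pendant '[[[0.37,0.33,-0.2],[0,0,-1],1],[[0.38,0.34,-0.2],[0,0,-1],1],[[0.38,0.33,-0.2],[0,0,-1],1],[[0.38,0.34,-0.2],[0,0,-1],1],[[0.37,0.33,-0.2],[0,0,-0.95],1],[[0,0,-0.5],[0,0,0],1],[[0,0,-0.5],[0,0,0],1],[[0,0,-0.5],[0,0,0],1],[[0,0,0],[0,0,0],1],[[0,0,0],[0,0,0],1]]'
python3 - <<'E'
from h import *
st(); p=P("wrist"); a=bot.capture("wrist"); cv2.imwrite("pics/w7.png",a); np.save("w7.npy",p[3])
print("handle px",proj("",[479.6,-178,110],p))
E
```

```text
time: 17.9
tool_pos: [479.3, -178.3, 167.6]
tcp_rot: [-3.141, 0.002, -0.308]
contact_force: [-0.1, -0.3, 0.0]
grip_width: 91.9
finger_force: 0.0
{'time': 17.9, 'tool_pos': [479.284, -178.251, 167.552], 'tcp_rot': [-3.141, 0.002, -0.308], 'contact_force': [-0.15, -0.346, 0.045], 'grip_width': 91.89, 'finger_force': 0.0}
handle px [254.03570237 213.7144628 ]
```

```bash
python3 -m pendant '[[[0,0,-0.5],[0,0,0],1],[[0,0,-0.6],[0,0,0],1],[[0,0,-0.6],[0,0,0],1],[[0,0,-0.5],[0,0,0],1],[[0,0,-0.3],[0,0,0],1],[[0,0,-0.15],[0,0,0],1],[[0,0,0],[0,0,0],1],[[0,0,0],[0,0,0],-1],[[0,0,0],[0,0,0],-1],[[0,0,0],[0,0,0],-1]]'
python3 -m pendant '[[[0,0,0],[0,0,0],-1],[[0,0,0],[0,0,0],-1],[[0,0,0],[0,0,0],-1],[[0,0,0],[0,0,0],-1],[[0,0,0],[0,0,0],-1],[[0,0,0],[0,0,0],-1],[[0,0,0],[0,0,0],-1],[[0,0,0],[0,0,0],-1],[[0,0,0],[0,0,0],-1],[[0,0,0],[0,0,0],-1]]'
```

```text
time: 18.78
tool_pos: [480.1, -178.8, 89.3]
tcp_rot: [3.141, -0.002, -0.308]
contact_force: [0.1, -0.3, 0.5]
grip_width: 76.3
finger_force: 0.0
time: 19.62
tool_pos: [479.5, -178.4, 88.3]
tcp_rot: [-3.142, 0.0, -0.308]
contact_force: [0.6, -0.3, -1.8]
grip_width: 14.1
finger_force: 30.0
```

```bash
python3 -m pendant '[[[0,0,0.2],[0,0,0],-1],[[0,0,0.5],[0,0,0],-1],[[0,0,0.7],[0,0,0],-1],[[0,0,0.8],[0,0,0],-1],[[0,0,0.5],[0,0,0],-1],[[0,0,0.2],[0,0,0],-1],[[-0.15,-0.6,0],[0,0,0.1],-1],[[-0.15,-0.8,0],[0,0,0],-1],[[-0.15,-0.8,0],[0,0,0],-1],[[-0.15,-0.8,0],[0,0,0],-1]]'
python3 -m pendant '[[[-0.15,-0.8,0],[0,0,0],-1],[[-0.15,-0.8,0],[0,0,0],-1],[[-0.15,-0.8,0],[0,0,0],-1],[[-0.15,-0.7,0],[0,0,0],-1],[[0,-0.4,0],[0,0,0],-1],[[0,0,0],[0,0,0],-1],[[0,0,0],[0,0,0],-1],[[0,0,0],[0,0,0],-1],[[0,0,0],[0,0,0],-1],[[0,0,0],[0,0,0],-1]]'
python3 - <<'E'
from h import *
st(); p=P("wrist"); a=bot.capture("wrist"); cv2.imwrite("pics/w8.png",a); np.save("w8.npy",p[3])
o=bot.get_obs(); x=o["tool_pos"]; yaw=o["tcp_rot"][2]
k=2.9;v=cv2.resize(a[120:320,120:390],None,fx=k,fy=k,interpolation=cv2.INTER_CUBIC); pp=(p[0]*k,(p[1]-120)*k,(p[2]-120)*k,p[3])
def rect(c,z,w,h,an,col):
    q=[np.array(c[:2])+np.array([[np.cos(an),-np.sin(an)],[np.sin(an),np.cos(an)]])@d for d in ([w/2,h/2],[w/2,-h/2],[-w/2,-h/2],[-w/2,h/2])]
    cv2.polylines(v,[np.int32([proj("",[*e,z],pp) for e in q])],True,col,1)
rect((442.3,-373.2),75,42,10,-.29,(0,0,255)); rect((442.3,-373.2),75,110,80,-.29,(0,0,255))
rect(x,x[2]-80,34,4,yaw,(0,255,0)); rect(x,x[2]-22,58,20,yaw,(255,0,0)); rect(x,x[2]+22,36,14,yaw,(255,0,0))
cv2.imwrite("pics/w8c.png",v)
E
```

```text
time: 20.45
tool_pos: [461.0, -269.1, 174.9]
tcp_rot: [-3.141, 0.001, -0.296]
contact_force: [0.5, -0.2, -1.3]
grip_width: 14.0
finger_force: 30.0
time: 21.28
tool_pos: [443.9, -372.4, 175.4]
tcp_rot: [-3.141, 0.0, -0.295]
contact_force: [0.3, -0.8, -1.9]
grip_width: 13.7
finger_force: 30.0
{'time': 21.283, 'tool_pos': [443.888, -372.418, 175.438], 'tcp_rot': [-3.141, 0.0, -0.295], 'contact_force': [0.323, -0.785, -1.876], 'grip_width': 13.699, 'finger_force': 30.0}
```

View pics/w8c.png

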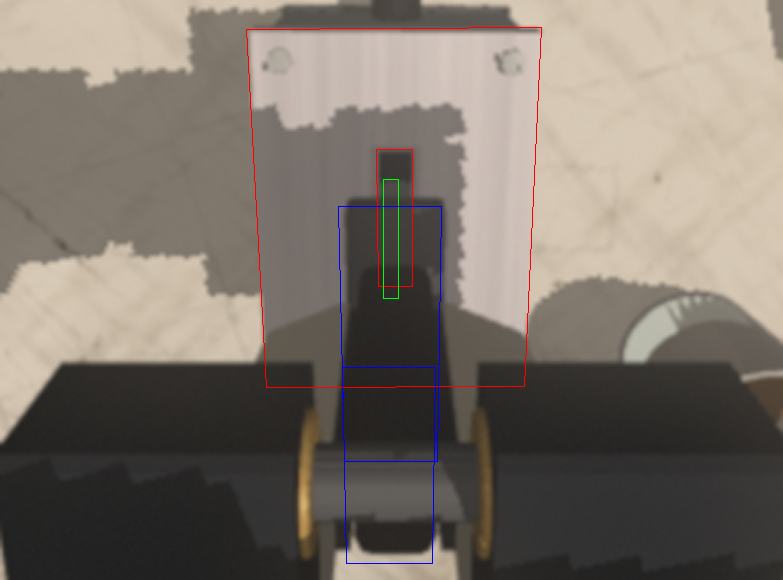

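The slot's far end is at (378–413,152), so it lies under the blade. The shoulder (347–443) shows the key about 1 mm to the right of the predicted outline, in line with the slot. Along the slot the key needs about -1.8 mm. I correct and insert.

```bash
python3 -m pendant '[[[-0.06,0.01,0],[0,0,0],-1],[[0,0,-0.3],[0,0,0],-1],[[0,0,-0.2],[0,0,0],-1],[[0,0,-0.15],[0,0,0],-1],[[0,0,-0.15],[0,0,0],-1],[[0,0,-0.15],[0,0,0],-1],[[0,0,-0.15],[0,0,0],-1],[[0,0,-0.15],[0,0,0],-1],[[0,0,0],[0,0,0],-1],[[0,0,0],[0,0,0],-1]]'
```

```text
time: 22.17
tool_pos: [441.5, -372.7, 137.2]
tcp_rot: [-3.141, 0.001, -0.296]
contact_force: [0.4, 2.4, -2.6]
grip_width: 13.9
finger_force: 30.0
```

```bash
python3 -m pendant '[[[0,0.02,-0.15],[0,0,0],-1],[[0,0,-0.15],[0,0,0],-1],[[0,0,-0.15],[0,0,0],-1],[[0,0,-0.15],[0,0,0],-1],[[0,0,-0.1],[0,0,0],-1],[[0,0,-0.1],[0,0,0],-1],[[0,0,-0.1],[0,0,0],-1],[[0,0,-0.05],[0,0,0],-1],[[0,0,0],[0,0,0],-1],[[0,0,0],[0,0,0],-1]]'
```

```text
time: 23.0
tool_pos: [441.7, -372.6, 109.4]
tcp_rot: [3.141, 0.0, -0.296]
contact_force: [-0.5, 2.5, 2.2]
grip_width: 13.7
finger_force: 30.0
```

```bash
python3 -m pendant '[[[0,0,-0.05],[0,0,0],-1],[[0,0,-0.05],[0,0,0],-1],[[0,0,-0.04],[0,0,0],-1],[[0,0,-0.03],[0,0,0],-1],[[0,0,0],[0,0,0],-1],[[0,0,0],[0,0,0],-1],[[0,0,0],[0,0,0],-1],[[0,0,0],[0,0,0],-1],[[0,0,0],[0,0,0],-1],[[0,0,0],[0,0,0],-1]]'
```

```text
time: 23.83
tool_pos: [441.7, -372.6, 105.2]
tcp_rot: [3.141, -0.0, -0.296]
contact_force: [-2.7, 3.9, 10.1]
grip_width: 13.6
finger_force: 30.0
```

```bash
python3 -m pendant '[[[0,0,-0.03],[0,0,0],-1],[[0,0,0],[0,0,0],-1],[[0,0,0],[0,0,0],-1],[[0,0,0],[0,0,0],-1],[[0,0,0],[0,0,0],-1],[[0,0,0],[0,0,0],-1],[[0,0,0],[0,0,0],-1],[[0,0,0],[0,0,0],-1],[[0,0,0],[0,0,0],-1],[[0,0,0],[0,0,0],-1]]'
```

```text
time: 24.67
tool_pos: [441.7, -372.6, 105.2]
tcp_rot: [3.141, -0.001, -0.296]
contact_force: [-5.0, 6.1, 16.2]
grip_width: 13.7
finger_force: 30.0
```

The tool has stopped at z 105.2, the height expected for home (105.3). A further 1 mm of push only raised the force from 10 N to 16 N, so the shoulder is on the cover. Hand in.

```bash
python3 -c "
from plant import bot
print(bot.close_job())"
```

```text
the job is handed in; nothing more can be done
None
```

The job is handed in at about 25 s: the wide collar then the narrow collar are home on the spindle, and the key is still gripped and pressed on the cover with about 16 N, all judged from tool heights and contact forces; I took no final picture of the narrow collar or the key.

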